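# Coaster off the stand into the tray

### The arm

A 6-joint arm with a two-finger parallel gripper is mounted at the origin on a cart in front of the work surface, level with it; the furniture and walls round the work are solid. World frame = base frame: x ahead of the robot, y to its left, z up, the work surface at z = 0. Lengths are in m, angles in rad, forces in N, time in s.
With the tool pointing down it reaches from about 0.375 to 0.9 m from the base axis. Payload 3.1 kg.
Tool frame: the origin (TCP) lies between the finger pads; the fingertips stand 19 mm ahead of it and the grasp point (between the pads) is the TCP; z points along the fingers, y is the direction in which the jaws open and shut (so a half turn about z gives the same grasp; the last joint's range is limited). The gripper opens to 87 mm and grips with 3 to 60 N. Pads are 19 mm wide; open, the fingers measure 117 mm over their backs; the gripper's body (75 mm by 190 mm) begins 51 mm behind the grasp point.
Start: joints at [1.153, 0.527, 1.433, -0, 1.181, -0.178], TCP at [0.148, 0.607, 0.221] pointing down, gripper open.
Joint ranges: [-3.08, 3.08], [-0.75, 2.2], [0.22, 2.44], [-1.43, 4.57], [0, 2.65], [-2.85, 2.85]. Speed limits (rad/s): [2.79, 2.79, 3.14, 3.14, 3.14, 3.14].

### API

Orientations are given as a unit quaternion [x, y, z, w].
In Python, from rig import robot gives the robot as it stands.
- The arm moves only by the tool apply_moves, never from a script. Its argument "series" is a list of rows, each a list of 7 numbers: the shift along the tool's x, y, z in cm, then the turn, a rotation vector about the tool's x, y, z in degrees, then the opening, from 0 (shut) to 1 (fully open). In form: [[dx, dy, dz, rx, ry, rz, grip], ...]. A call has 1 to 5 rows; each row is the pose to reach, as a shift and turn from the pose commanded when the call began, along the tool's axes at that moment; what a row does not reach only later rows make up. A row lasts 1/12 s, in which the tool goes at most 41.7 mm and 7.16 degrees, less where a joint would pass 70% of its speed; a pose out of reach is approached as far as the arm can. A call with a gripper value outside its range is refused whole. The fingers move at their own pace and stop on an object; "newtons" is the grip in N (left out, the last holds). Time passes only in rows, so rows that repeat a pose let the fingers close. It gives the time, the measured TCP pose, the force and the opening at its end, in the units of the state.
- robot.get_obs(): the state, without advancing time (a new reading comes with each control period).
- robot.camera(name): name is "scene" or "side" or "wrist"; returns the picture (400x640x3 uint8, red, green, blue); there is no depth.
- robot.camera_params(name): a dict with "mtx" (3x3 intrinsics, pixels), "origin" and "rotation" of the camera in the world. Camera axes: x right, y down, z forward; pixel columns grow to the right and rows downward; lengths in m; the calibration is good to about 2 mm. A picture is of the moment at which its call begins: read the wrist's pose just before it. camera_params takes no time and is no camera call; for the wrist camera it gives the pose at the moment of the call.
- robot.hand_in(): hands the job in, once; it reports no verdict.
The state is a dict: "time": time; "q": joint angles; "joint_velocities": joint speeds; "joint_torque": joint torques, N m; "position": TCP position; "tool_rot": TCP orientation; "ft_force": force on the tool from outside, world axes, zero at the start; "moment": the same for the moment, N m; "grip_width": finger opening in m.
Only numpy, scipy, OpenCV 4.12 (cv2) and the standard library are available. Lean on these libraries where they do the work, as an engineer would, in place of code of your own. Each camera call takes 0.05 s, during which the arm holds its last target. There are 200 camera calls.

### The job

Bring the empty wooden tray up against the raised coaster stand so that it stands under the stand's open, overhanging edge, in line with it. Then touch down on the coaster slowly, press it with light, steady fingertip force and slide it out past the spring catches and over that edge, so that it drops into the tray; do not lift it out and do not bear down hard. Leave everything else on the worktop where it is.

Things in the scene. Friction and masses are not known exactly. Their poses are not given: they have to be found in the camera images.
- stand: Dark wooden coaster stand, fixed, 118 (its x) x 170 (its y) x 104 mm high. Origin: centre of its footprint, z up. Deck top at z = 90 mm, underside 78. Bay on it: x -45.5 to 45.5 mm, side walls and back wall (inner face y = 75 mm) rise 14 mm above the deck; open to -y, where the deck ends at y = -85 mm. Front face of the foot below: y = -60 mm, so the deck overhangs it by 25 mm.
- stand_edge (a point): Middle of the deck's upper edge on the open side, stand frame (0, -85, 90) mm, axes as the stand's. Deck and coaster are rigid, waxed wood (friction about 0.25): dragging the coaster by fingertip friction takes a downward press of about 13 to 17 N; more than 20 N marks it: touch down at 10 mm/s or less. Half a millimetre of height decides, so go by force.
- catches (a point): Point midway between two steel ball catches in the bay's side walls, stand frame (0, -30, 95.5) mm. Each stands 2.5 mm into the bay and springs back into its wall at 2.2 to 3.7 N. Dragged with about 4 to 5 N, the coaster passes them.
- coaster: Square light wooden coaster, 88 x 88 x 10 mm, about 80 g, corners rounded to 8 mm. Origin: centre of its underside. Lies flat on the deck near the back of the bay, square to it, 1.5 mm from each side wall, top 4 mm below the walls' top. No side can be gripped or pushed from behind: it is moved by pressing on its top.
- coaster_center (a point): Centre of the coaster's solid, 5 mm above its underside. Pressed about 25 mm behind this (towards the back wall), the coaster can be carried until its centre is past the deck's edge; released, it then tips and falls.
- tray: Empty open wooden tray, 140 mm (its x) by 166 mm (its y), 50 mm high, walls and floor 8 mm thick, 0.4 kg, loose on the worktop. Origin: centre of its underside, z up. Its walls can be pinched from above. It fits under the deck: with its +y wall against the stand's foot its centre is at stand frame (0, -143) mm.
- honey: Honey jar with lid, 64 x 64 x 97 mm, origin centre of underside; leave alone.
- salt: Salt shaker, 44 x 44 x 90 mm, origin centre of underside; leave alone.
- cup: Small espresso cup, 64 x 91 x 50 mm, origin centre of underside; leave alone.
- timer: Round cream dial timer, 72 x 72 x 60 mm, origin centre of underside; leave alone.
- lemon: Lemon, 83 x 58 x 58 mm, origin under its middle; leave alone.
- garlic: Garlic bulb, 56 x 56 x 56 mm, origin under its middle; leave alone.
- spoon: Teaspoon, 134 x 29 x 12 mm, lying flat, origin under its middle; leave alone.
There are look-alikes about, which are no part of the job. What is shaped like the coaster but orange is not meant.

How it is judged:
By the outcome, as a careful person would: the job done as asked, in the order asked, and still so for the second after the job is handed in, with the robot touching nothing.
It also fails if it takes over 72 s, if anything falls off the work surface, if the arm or the gripper's body presses on something with over 40 N, if the wrist force passes 120 N, or if a joint passes its speed limit or range.

## Working session

There is one attempt and no reset: what is moved stays moved. The work goes in short steps, Python scripts to look and compute and a tool call to move; the robot and the scene stay as the last step left them, time stands still between calls to the robot, and variables do not carry over. Pictures are saved under pics/ and viewed, about 8 in all and at most 12, crops included, and the job is handed in when it is done.

Besides the shell and the picture viewer there is one more tool, called after ">>>" as name(argument=value, ...), one argument or row to a line, values as JSON. apply_moves: Moves the arm, as the interface text tells. Its arguments: {"type":"object","properties":{"series":{"type":"array"},"newtons":{"type":"number"}},"required":["series"]}

```bash
mkdir -p pics; ls; cat > h.py <<'E'
import numpy as np,cv2
from rig import robot
def snap(n,f):
    im=robot.camera(n); cv2.imwrite(f'pics/{f}.png',im[:,:,::-1]); return im
def ray(n,uv,z,P=None):
    P=P or robot.camera_params(n); K=np.array(P['mtx']);R=np.array(P['rotation']);o=np.array(P['origin'])
    d=R@np.linalg.solve(K,np.array([uv[0],uv[1],1.])); return o+d*(z-o[2])/d[2]
def proj(n,p,P=None):
    P=P or robot.camera_params(n); c=np.array(P['rotation']).T@(np.array(p)-np.array(P['origin'])); v=np.array(P['mtx'])@c; return v[:2]/v[2]
E
python3 - <<'E'
from h import *
print(robot.get_obs())
a=[snap(n,n+'0') for n in('scene','side')]
for n in('scene','side','wrist'):
    P=robot.camera_params(n);print(n,np.round(P['origin'],3),np.round(P['rotation'],3).tolist(),np.round(P['mtx'],1).tolist())
E
```

```text
pics
{'time': 0.0, 'q': array([ 1.15351315e+00,  5.28484213e-01,  1.43392064e+00,  4.19110684e-06,
        1.18140991e+00, -1.78523000e-01]), 'joint_velocities': array([-2.50622277e-04,  1.94779556e-04,  3.57761599e-05, -3.18942926e-03,
       -1.72171690e-03, -3.35191915e-04]), 'joint_torque': array([ 8.19181842e-04, -4.40046608e+01, -1.76593727e+01,  6.35140669e-02,
        5.82178950e-02, -1.37995485e-04]), 'position': array([0.14748617, 0.60657602, 0.22045474]), 'tool_rot': array([ 1.19097447e-01,  9.92881949e-01, -1.06154958e-03, -3.27965448e-04]), 'ft_force': array([-0.44116909,  0.17322494, -0.18414421]), 'moment': array([ 0.02947998, -0.01391019,  0.00875075]), 'grip_width': 0.08713982447818258}
scene [-0.077  0.795  1.206] [-0.326, 0.882, -0.318, 0.123] [[380.4, 0.0, 323.5], [0.0, 380.4, 202.4], [0.0, 0.0, 1.0]]
side [ 0.42  -1.349  1.061] [0.88, -0.049, 0.012, -0.472] [[489.4, 0.0, 318.7], [0.0, 489.4, 200.3], [0.0, 0.0, 1.0]]
wrist [0.082 0.624 0.384] [0.78, 0.613, 0.076, 0.099] [[320.6, 0.0, 319.7], [0.0, 320.6, 202.7], [0.0, 0.0, 1.0]]
```

View pics/scene0.png

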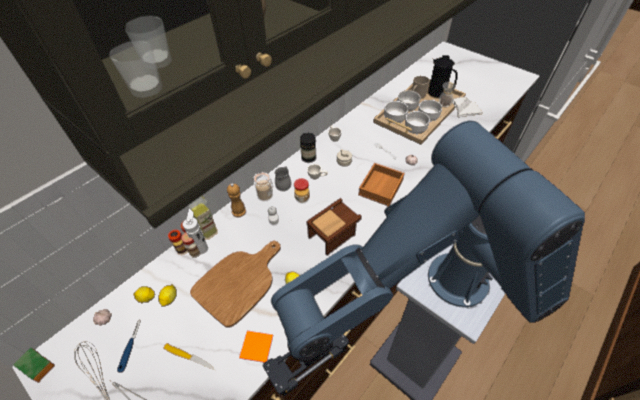

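View pics/side0.png

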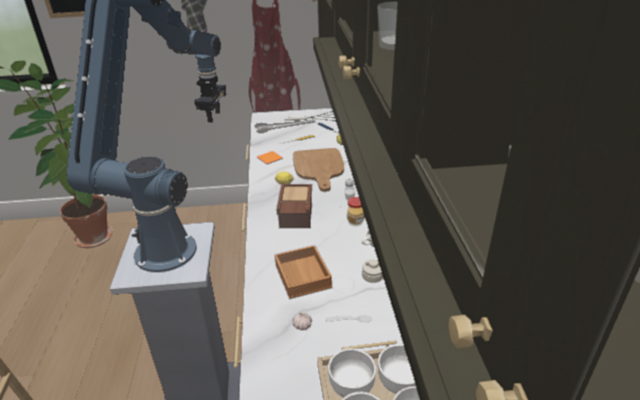

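The scene view shows the stand at about (333,225), with the coaster on it, and the tray at (381,183). In the side view they are at (295,205) and (303,271). I'll enlarge both.

```bash
python3 - <<'E'
from h import *
a=cv2.imread('pics/scene0.png')[150:265,290:420]; b=cv2.imread('pics/side0.png')[170:310,255:395]
a=cv2.resize(a,(390*5//4*1,115*15//4),interpolation=cv2.INTER_CUBIC) if 0 else cv2.resize(a,None,fx=3,fy=3,interpolation=cv2.INTER_CUBIC)
b=cv2.resize(b,None,fx=2.9,fy=2.9,interpolation=cv2.INTER_CUBIC)
c=np.zeros((410,800,3),np.uint8); c[:345,:390]=a; c[:406,392:798]=b[:406,:406]
cv2.imwrite('pics/crop1.png',c)
for n,uv in(('scene',(333,225)),('side',(295,193))): print(ray(n,uv,.1))
for n,uv in(('scene',(381,183)),('side',(303,271))): print(ray(n,uv,.03))
E
```

```text
Traceback (most recent call last):
  File "h.py", line 7, in ray
    d=R@np.linalg.solve(K,np.array([uv[0],uv[1],1.])); return o+d*(z-o[2])/d[2]
      ~^~~~~~~~~~~~~~~~~~~~~~~~~~~~~~~~~~~~~~~~~~~~~~
ValueError: matmul: Input operand 1 has a mismatch in its core dimension 0, with gufunc signature (n?,k),(k,m?)->(n?,m?) (size 3 is different from 4)
```

View pics/crop1.png

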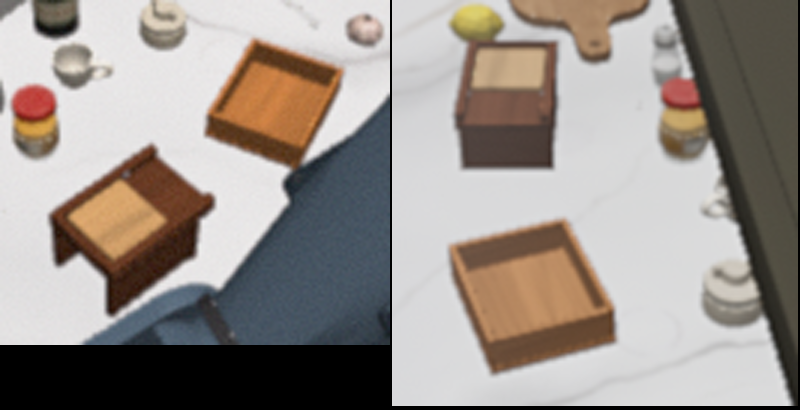

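```bash
sed -i "s/^import numpy.*/&\nfrom scipy.spatial.transform import Rotation as Ro/; s/R=np.array(P\['rotation'\])/R=Ro.from_quat(P['rotation']).as_matrix()/; s/np.array(P\['rotation'\]).T/Ro.from_quat(P['rotation']).as_matrix().T/" h.py
python3 - <<'E'
from h import *
S=lambda l:[(290+u/3,150+v/3) for u,v in l]
D=lambda l:[(255+(u-392)/2.9,170+v/2.9) for u,v in l]
for n,l,z in(('scene',S([(120,180),(166,218),(113,257),(68,220)]),.1),('side',D([(475,48),(550,48),(548,90),(472,89)]),.1),
 ('scene',S([(254,41),(342,72),(210,122)]),.05),('side',D([(450,247),(567,221),(613,310),(489,343)]),.05)):
    p=np.array([ray(n,x,z)[:2] for x in l]);print(n,np.round(p,3).tolist(),p.mean(0))
print(Ro.from_quat(robot.get_obs()['tool_rot']).as_matrix().round(3))
P=robot.camera_params('wrist');print(np.array(P['origin'])-robot.get_obs()['position'],Ro.from_quat(P['rotation']).as_matrix().round(3))
E
```

```text
scene [[0.493, 0.113], [0.413, 0.122], [0.425, 0.207], [0.501, 0.201]] [0.45792629 0.16109238]
side [[0.417, 0.202], [0.512, 0.189], [0.502, 0.093], [0.409, 0.108]] [0.45993045 0.14782927]
scene [[0.537, -0.239], [0.407, -0.268], [0.491, -0.073]] [ 0.47841013 -0.19345544]
side [[0.373, -0.13], [0.506, -0.101], [0.54, -0.253], [0.409, -0.286]] [ 0.45685131 -0.19253748]
[[-0.972  0.237 -0.001]
 [ 0.237  0.972 -0.002]
 [ 0.    -0.002 -1.   ]]
[-0.06588688  0.01685534  0.16353331] [[ 0.236  0.942  0.24 ]
 [ 0.972 -0.229 -0.06 ]
 [-0.002  0.247 -0.969]]
```

>>> apply_moves(
  series=[
    [-2.4,-2,0,0,0,-5.2,1],
    [-4.9,-4.1,0,0,0,-10.4,1],
    [-7.4,-6.1,0,0,0,-15.6,1],
    [-9.8,-8.2,0,0,0,-20.8,1],
    [-12.3,-10.2,0,0,0,-26,1],
  ],
)

```text
time: 0.52
position: [0.2433, 0.4775, 0.221]
tool_rot: [-0.11, 0.994, -0.0, -0.0]
ft_force: [-0.2, -0.3, -0.2]
grip_width: 0.0868
```

>>> apply_moves(
  series=[
    [-2.5,-3.2,0,0,0,0,1],
    [-5,-6.4,0,0,0,0,1],
    [-7.5,-9.6,0,0,0,0,1],
    [-10,-12.8,0,0,0,0,1],
    [-12.5,-16,0,0,0,0,1],
  ],
)

```text
time: 0.93
position: [0.4004, 0.3478, 0.2212]
tool_rot: [-0.107, 0.994, -0.0, -0.0]
ft_force: [0.7, -0.5, 0.6]
grip_width: 0.087
```

>>> apply_moves(
  series=[
    [-0.5,-4,0,0,0,0,1],
    [-1,-8,0,0,0,0,1],
    [-1.6,-12,0,0,0,0,1],
    [-2.1,-16,0,0,0,0,1],
    [-2.6,-20,0,0,0,0,1],
  ],
)

```text
time: 1.35
position: [0.4676, 0.1576, 0.2212]
tool_rot: [-0.107, 0.994, 0.0, -0.0]
ft_force: [0.5, -0.2, 0.5]
grip_width: 0.0869
```

>>> apply_moves(
  series=[
    [0.7,-4,0,0,0,0,1],
    [1.3,-8,0,0,0,0,1],
    [2,-12,0,0,0,0,1],
    [2.7,-16,0,0,0,0,1],
    [3.4,-20,0,0,0,0,1],
  ],
)

```text
time: 1.77
position: [0.4764, -0.0449, 0.2213]
tool_rot: [-0.107, 0.994, 0.0, -0.0]
ft_force: [0.6, -0.1, -0.5]
grip_width: 0.0872
```

>>> apply_moves(
  series=[
    [0,0,0,0,0,0,1],
    [0,0,0,0,0,0,1],
  ],
)

```text
time: 1.93
position: [0.477, -0.0452, 0.2212]
tool_rot: [-0.105, 0.995, 0.0, -0.0]
ft_force: [-0.0, 0.7, -0.4]
grip_width: 0.0868
```

```bash
python3 - <<'E'
from h import *
P=robot.camera_params('wrist');snap('wrist','w1');import json
json.dump({k:np.array(v).tolist() for k,v in P.items()},open('w1.json','w'))
o=robot.get_obs();print(o['position'],o['q'],Ro.from_quat(o['tool_rot']).as_matrix().round(3))
E
```

```text
[ 0.47647596 -0.04355741  0.22109513] [-3.25663181e-01  3.32437048e-01  1.78960152e+00  6.67211876e-04
  1.02100523e+00 -2.10909761e+00] [[-0.978 -0.211 -0.001]
 [-0.211  0.978  0.001]
 [ 0.001  0.001 -1.   ]]
```

View pics/w1.png

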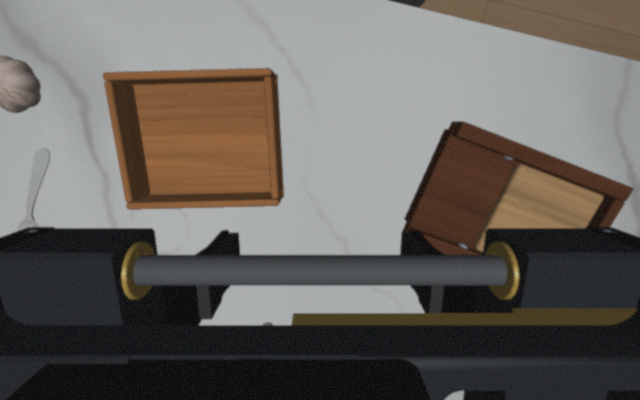

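```bash
python3 - <<'E'
from h import *
import json
P=json.load(open('w1.json'))
r=lambda l,z:np.array([ray('w',x,z,P)[:2] for x in l])
t=r([(106,73),(276,69),(283,203),(129,208)],.05);print(t.round(4).tolist(),t.mean(0))
e=lambda a,b:(np.degrees(np.arctan2(*(t[b]-t[a])[::-1])),np.linalg.norm(t[b]-t[a]))
print(e(0,1),e(3,2),e(0,3),e(1,2))
c=r([(508,157),(463,245)],.0955);d=c[1]-c[0];yaw=np.degrees(np.arctan2(d[1],d[0]));print('catch',c.round(4).tolist(),yaw,np.linalg.norm(d))
w=r([(460,122),(631,187)],.104);d=w[1]-w[0];print('wall',w.round(4).tolist(),np.degrees(np.arctan2(*d[::-1]))-90,np.linalg.norm(d))
im=cv2.cvtColor(cv2.imread('pics/w1.png'),cv2.COLOR_BGR2HSV)
g=cv2.imread('pics/w1.png').astype(int)
m=((g[:,:,1]>120)&(g[:,:,2]-g[:,:,0]>45)).astype(np.uint8);m[:,:400]=0;m[:120]=0;m[300:]=0
ct=max(cv2.findContours(m,0,2)[0],key=cv2.contourArea);print(cv2.approxPolyDP(ct,4,True)[:,0].tolist())
b=r([(508+6,165),(607,199)],.1);d=b[1]-b[0];print('coaster edge',b.tolist(),np.degrees(np.arctan2(*d[::-1]))-90)
m=r([(452,137),(409,222)],.09);d=m[1]-m[0];print('deckedge',m.tolist(),np.degrees(np.arctan2(*d[::-1])),np.linalg.norm(d))
E
```

```text
[[0.4098, -0.2719], [0.3716, -0.1102], [0.5027, -0.0793], [0.5429, -0.2411]] [ 0.4567556 -0.175628 ]
(np.float64(103.28669133925244), np.float64(0.1660588188922799)) (np.float64(103.92636855995835), np.float64(0.1667762801690466)) (np.float64(13.000091792092908), np.float64(0.13658913878488518)) (np.float64(13.29682867424342), np.float64(0.1347255013896997))
catch [[0.4061, 0.1136], [0.4952, 0.1008]] -8.195424247663148 0.09002280940750132
wall [[0.3867, 0.0583], [0.4087, 0.2254]] -7.488152601759722 0.16861289204551222
[[492, 224], [561, 225], [505, 203]]
coaster edge [[0.4118166369872403, 0.11863562626416], [0.42360331963114656, 0.21295258789445634]] -7.123259283849038
deckedge [[0.39954874055345424, 0.06115609926672084], [0.48506247373543787, 0.04537353643502668]] -10.456936397292967 0.08695796600804243
```

The wrist view shows the tray rim at (106,73), (276,69), (283,203) and (129,208). The stand is at right, with its catches at (508,157) and (463,245), and the spoon at (40,190) is clear. Next I go to the tray's -y wall.

>>> apply_moves(
  series=[
    [0.9,-4.1,0,0,0,0,0.6],
    [1.8,-8.2,0,0,0,0,0.6],
    [2.7,-12.2,0,0,0,-0.5,0.6],
    [3.6,-16.3,0,0,0,-1,0.6],
    [4.5,-20.4,0,0,0,-1.2,0.6],
  ],
)

```text
time: 2.4
position: [0.4767, -0.2506, 0.2213]
tool_rot: [-0.12, 0.993, 0.001, -0.0]
ft_force: [0.5, 0.0, 0.3]
grip_width: 0.0616
```

>>> apply_moves(
  series=[
    [0,0,2,0,0,0,0.6],
    [0,0,5,0,0,0,0.6],
    [0,0,8,0,0,0,0.6],
    [0,0,10,0,0,0,0.6],
    [0,0,10,0,0,0,0.6],
  ],
)

```text
time: 2.82
position: [0.4742, -0.2471, 0.1174]
tool_rot: [-0.119, 0.993, 0.004, -0.003]
ft_force: [-0.3, -0.2, 1.2]
grip_width: 0.0523
```

```bash
python3 - <<'E'
from h import *
P=robot.camera_params('wrist');snap('wrist','w2')
o=robot.get_obs();print(o['position'],Ro.from_quat(o['tool_rot']).as_matrix().round(3))
E
```

```text
[ 0.47547649 -0.24822924  0.11946213] [[-0.972 -0.236 -0.005]
 [-0.236  0.972  0.004]
 [ 0.004  0.005 -1.   ]]
```

View pics/w2.png

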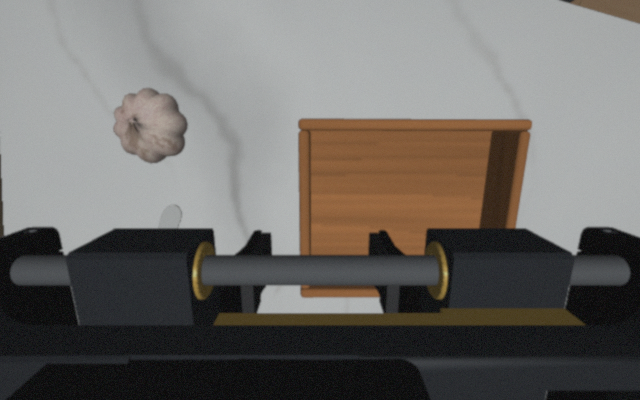

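```bash
python3 - <<'E'
from h import *
t=np.array([ray('wrist',x,.05)[:2] for x in[(300,121),(531,122),(302,296)]]);print(t.round(4).tolist(),(t[0]+t[2])/2,np.linalg.norm(t[1]-t[0]),np.linalg.norm(t[2]-t[0]),np.degrees(np.arctan2(*(t[1]-t[0])[::-1]))-90)
print(proj('wrist',robot.get_obs()['position']))
E
```

```text
[[0.4126, -0.2766], [0.3746, -0.1176], [0.5461, -0.2446]] [ 0.4793336  -0.26061441] 0.16350652416931477 0.13723224849187932 13.425120619109322
[318.33269259 248.67394037]
```

>>> apply_moves(
  series=[
    [0,-0.8,1,0,0,0,0.55],
    [0,-0.8,3,0,0,0,0.55],
    [0,-0.8,5.5,0,0,0,0.55],
    [0,-0.8,7.5,0,0,0,0.55],
    [0,-0.8,8.1,0,0,0,0.55],
  ],
)

```text
time: 3.28
position: [0.4785, -0.2588, 0.0392]
tool_rot: [-0.118, 0.993, 0.0, -0.0]
ft_force: [0.5, 0.1, 0.2]
grip_width: 0.0479
```

>>> apply_moves(
  series=[
    [0,0,0,0,0,0,0.55],
    [0,0,0,0,0,0,0],
    [0,0,0,0,0,0,0],
    [0,0,0,0,0,0,0],
    [0,0,0,0,0,0,0],
  ],
  newtons=20,
)

```text
time: 3.7
position: [0.4791, -0.2597, 0.0417]
tool_rot: [-0.118, 0.993, -0.001, 0.001]
ft_force: [-1.0, -0.2, 0.5]
grip_width: 0.0289
```

>>> apply_moves(
  series=[
    [0,0,0,0,0,0,0],
    [0,0,0,0,0,0,0],
    [0,0,0,0,0,0,0],
    [0,0,0,0,0,0,0],
  ],
  newtons=30,
)

```text
time: 4.03
position: [0.4781, -0.2585, 0.0407]
tool_rot: [-0.117, 0.993, 0.001, -0.0]
ft_force: [0.4, 1.6, 3.0]
grip_width: 0.0077
```

```bash
python3 - <<'E'
from h import *
print(ray('side',(356,213),.03),ray('scene',(302,199),.01),ray('scene',(315,175),.02), ray('scene',(272,220),.01))
E
```

```text
[0.67240884 0.09569052 0.03      ] [0.66540654 0.08818616 0.01      ] [ 0.70916469 -0.04243743  0.02      ] [0.68166541 0.24500763 0.01      ]
```

>>> apply_moves(
  series=[
    [0,0.5,0,0,0,1.5,0],
    [0.2,2,0,0,0,4,0],
    [0.5,4,0,0,0,6.5,0],
    [0.7,6,0,0,0,9,0],
    [1,7.6,0,0,0,11,0],
  ],
)

```text
time: 4.45
position: [0.4516, -0.188, 0.0407]
tool_rot: [-0.021, 1.0, -0.001, 0.001]
ft_force: [0.8, -2.0, -1.7]
grip_width: 0.0075
```

>>> apply_moves(
  series=[
    [0.5,1.5,0,0,0,2,0],
    [1,3,0,0,0,4,0],
    [1.6,4.5,0,0,0,6.5,0],
    [2.1,6,0,0,0,8.5,0],
    [2.6,7.4,0,0,0,10,0],
  ],
)

```text
time: 4.87
position: [0.4228, -0.1154, 0.0407]
tool_rot: [0.066, 0.998, -0.001, 0.002]
ft_force: [0.6, -2.7, -1.9]
grip_width: 0.0078
```

>>> apply_moves(
  series=[
    [0,0,0,0,0,0,0],
    [0,0,0,0,0,0,0],
  ],
)

```text
time: 5.03
position: [0.4209, -0.1137, 0.0406]
tool_rot: [0.065, 0.998, 0.001, -0.001]
ft_force: [0.4, 6.4, 5.6]
grip_width: 0.0071
```

```bash
python3 - <<'E'
from h import *
snap('wrist','w3')
o=robot.get_obs();print(o['position'],Ro.from_quat(o['tool_rot']).as_matrix().round(3),o['ft_force'])
E
```

```text
[ 0.42090865 -0.11388666  0.04060904] [[-0.992  0.13  -0.002]
 [ 0.13   0.992  0.002]
 [ 0.002  0.002 -1.   ]] [-0.35830328  6.40880095  6.86392571]
```

View pics/w3.png

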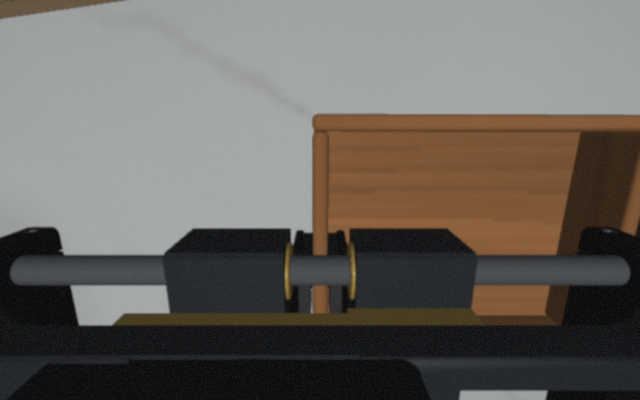

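>>> apply_moves(
  series=[
    [0,0.5,0,0,0,0,0],
    [0,1,0,0,0,0,0],
    [0,1.4,0,0,0,0,0],
    [0,1.8,0,0,0,0,0],
    [0,2,0,0,0,0,0],
  ],
)

```text
time: 5.5
position: [0.4255, -0.0956, 0.0406]
tool_rot: [0.065, 0.998, -0.001, 0.001]
ft_force: [-0.4, -4.9, 3.1]
grip_width: 0.0074
```

```bash
python3 - <<'E'
from h import *
for x in[(314,116)]:
    c=ray('wrist',x,.05)-robot.get_obs()['position'];print('corner rel',Ro.from_quat(robot.get_obs()['tool_rot']).as_matrix().T@c)
a=snap('scene','s2')[150:265,290:420,::-1]; b=snap('side','d2')[170:310,255:395,::-1]
a=cv2.resize(a,None,fx=3,fy=3,interpolation=cv2.INTER_CUBIC)
b=cv2.resize(b,None,fx=2.9,fy=2.9,interpolation=cv2.INTER_CUBIC)
c=np.zeros((410,800,3),np.uint8); c[:345,:390]=a; c[:406,392:798]=b[:406,:406]
cv2.imwrite('pics/crop2.png',c);print(robot.get_obs()['position'])
E
```

```text
corner rel [ 0.07013686 -0.00204097 -0.00952793]
[ 0.42542509 -0.09526429  0.04063146]
```

View pics/crop2.png

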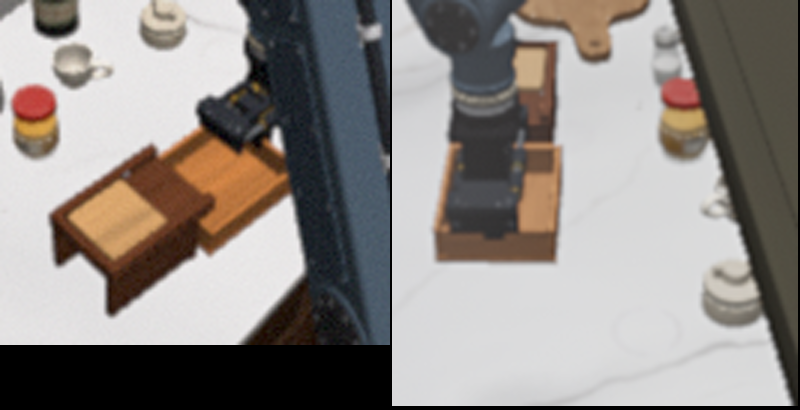

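Tray and stand look in line: tray rim emerges on both sides of the stand at (163,155) and (205,250) in the crop. Pushing gently to contact.

>>> apply_moves(
  series=[
    [0,0.2,0,0,0,0,0],
    [0,0.4,0,0,0,0,0],
    [0,0.6,0,0,0,0,0],
    [0,0.7,0,0,0,0,0],
    [0,0.8,0,0,0,0,0],
  ],
)

```text
time: 6.02
position: [0.4259, -0.0876, 0.0406]
tool_rot: [0.065, 0.998, -0.0, 0.001]
ft_force: [-0.1, -4.5, 4.1]
grip_width: 0.0075
```

>>> apply_moves(
  series=[
    [0,0.1,0,0,0,0,0],
    [0,0.2,0,0,0,0,0],
    [0,0.3,0,0,0,0,0],
  ],
)

```text
time: 6.27
position: [0.4262, -0.0848, 0.0406]
tool_rot: [0.065, 0.998, -0.001, 0.001]
ft_force: [-3.5, -12.7, 4.5]
grip_width: 0.0074
```

>>> apply_moves(
  series=[
    [0,0.1,0,0,0,0,0],
    [0,0.1,0,0,0,0,0],
    [0,0.1,0,0,0,0,0],
  ],
)

```text
time: 6.52
position: [0.4262, -0.0848, 0.0406]
tool_rot: [0.065, 0.998, -0.001, 0.0]
ft_force: [-3.4, -12.1, 4.3]
grip_width: 0.0073
```

```bash
python3 - <<'E'
from h import *
o=robot.get_obs();print(o['position'],o['ft_force'],o['moment'],Ro.from_quat(o['tool_rot']).as_euler('zyx',degrees=True))
E
```

```text
[ 0.4261942  -0.08480073  0.04063363] [ -3.37292158 -12.09626287   4.29045949] [-2.09296908  0.55963473 -0.034748  ] [-1.72602582e+02  4.40531168e-02  1.79863967e+02]
```

>>> apply_moves(
  series=[
    [0,0,0,0,0,0,0.5],
    [0,0,0,0,0,0,0.5],
    [0,0,0,0,0,0,0.5],
    [0,0,0,0,0,0,0.5],
    [0,0,0,0,0,0,0.5],
  ],
)

```text
time: 6.93
position: [0.4252, -0.0824, 0.0402]
tool_rot: [0.065, 0.998, 0.0, -0.001]
ft_force: [-0.2, -0.6, -0.2]
grip_width: 0.0333
```

>>> apply_moves(
  series=[
    [0,0,-2,0,0,0,0.5],
    [0,0,-6,0,0,0,0.5],
    [0,0,-10,0,0,0,0.5],
    [0,0,-14,0,0,0,0.5],
    [0,0,-18,0,0,0,0.5],
  ],
)

```text
time: 7.35
position: [0.4248, -0.0822, 0.222]
tool_rot: [0.065, 0.998, 0.0, -0.001]
ft_force: [1.0, -0.4, -0.9]
grip_width: 0.043
```

>>> apply_moves(
  series=[
    [0,3,0,0,0,0,0],
    [0,6,0,0,0,0,0],
    [0,9,0,0,0,0,0],
    [0,9,0,0,0,0,0],
    [0,9,0,0,0,0,0],
  ],
  newtons=10,
)

```text
time: 7.77
position: [0.4368, 0.0076, 0.2203]
tool_rot: [0.063, 0.998, 0.0, -0.001]
ft_force: [1.3, -0.7, 0.6]
grip_width: 0.0178
```

```bash
python3 - <<'E'
from h import *
import json
P=robot.camera_params('wrist');snap('wrist','w4')
json.dump({k:np.array(v).tolist() for k,v in P.items()},open('w4.json','w'))
o=robot.get_obs();print(o['position'],o['q'],o['ft_force'],o['grip_width'],Ro.from_quat(o['tool_rot']).as_matrix().round(3))
E
```

```text
[0.43706067 0.00665534 0.22019511] [-2.41276444e-01  2.77816820e-01  1.88359073e+00 -4.12770593e-04
  9.81033462e-01 -1.68335406e+00] [-0.20827657 -0.69107374 -0.02105422] 0.014060211363772779 [[-0.992  0.128 -0.001]
 [ 0.128  0.992 -0.   ]
 [ 0.001 -0.    -1.   ]]
```

View pics/w4.png

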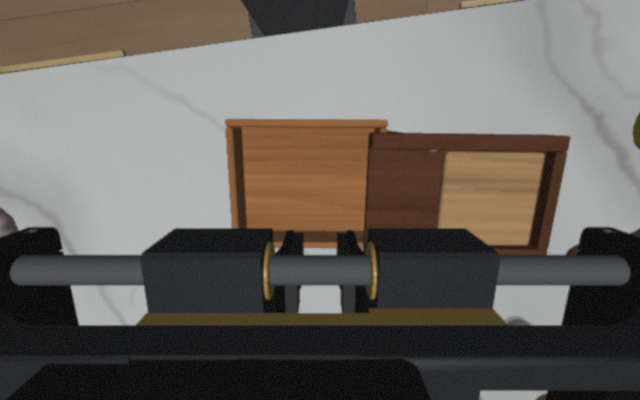

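```bash
python3 - <<'E'
from h import *
import json
P=json.load(open('w4.json'))
r=lambda l,z:np.array([ray('w',x,z,P)[:2] for x in l])
ang=lambda a,b:np.degrees(np.arctan2(*(b-a)[::-1]))-90
im=cv2.imread('pics/w4.png').astype(int)
m=((im[:,:,1]>110)&(im[:,:,2]-im[:,:,0]>40)).astype(np.uint8); m[:,:415]=0;m[:140]=0;m[252:]=0
ct=max(cv2.findContours(m,0,2)[0],key=cv2.contourArea);print(cv2.boundingRect(ct),cv2.minAreaRect(ct))
q=cv2.boxPoints(cv2.minAreaRect(ct));c=r(q,.1);print('coaster',c.round(4).tolist(),c.mean(0))
w=r([(370,134),(568,137)],.104);print('wall',w.round(4).tolist(),ang(*w),np.linalg.norm(w[1]-w[0]))
t=r([(227,121),(387,121)],.05);print('tray',t.round(4).tolist(),ang(*t),np.linalg.norm(t[1]-t[0]))
y=np.array([.132,.991]);x=np.array([.991,-.132]);C=np.array([.4555,.1355])
S=lambda p:np.c_[(p-C)@x,(p-C)@y].round(4)
print('stand frame',S(c),S(c.mean(0)[None]),S(w),S(t))
E
```

```text
(439, 153, 104, 91) ((489.7901306152344, 195.53411865234375), (95.05035400390625, 94.6998291015625), 6.709837436676025)
coaster [[0.4882, 0.1129], [0.4021, 0.1256], [0.4223, 0.2078], [0.5108, 0.2012]] [0.45585131 0.16187587]
wall [[0.3857, 0.0581], [0.4096, 0.2261]] -8.105995262519642 0.16966521643363855
tray [[0.3577, -0.0759], [0.3781, 0.0842]] -7.256310217193388 0.1614376369161902
stand frame [[ 0.0354 -0.0181]
 [-0.0516 -0.0168]
 [-0.0425  0.0672]
 [ 0.0461  0.0724]] [[-0.0031  0.0262]] [[-0.059  -0.0859]
 [-0.0575  0.0837]] [[-0.069  -0.2224]
 [-0.0699 -0.061 ]]
```

>>> apply_moves(
  series=[
    [0,3.7,0,0,0,0,0],
    [0,7.4,0,0,0,0,0],
    [-0.1,11,0,0,0,0,0],
    [-0.2,14.5,0,0,0,0,0],
    [-0.2,18.1,0,0,0,0,0],
  ],
)

```text
time: 8.23
position: [0.4636, 0.1854, 0.22]
tool_rot: [0.066, 0.998, -0.0, -0.0]
ft_force: [1.1, -0.7, 0.4]
grip_width: 0.0011
```

>>> apply_moves(
  series=[
    [0,0,2,0,0,0,0],
    [0,0,4.5,0,0,0,0],
    [0,0,7,0,0,0,0],
    [0,0,8.3,0,0,0,0],
    [0,0,8.7,0,0,0,0],
  ],
)

```text
time: 8.65
position: [0.4616, 0.1839, 0.1307]
tool_rot: [0.066, 0.998, -0.001, -0.003]
ft_force: [0.1, -0.7, 0.4]
grip_width: 0.0005
```

>>> apply_moves(
  series=[
    [0,0,0,0,0,0,0],
    [0,0,0,0,0,0,0],
    [0,0,0,0,0,0,0],
  ],
)

```text
time: 8.9
position: [0.4642, 0.1849, 0.1343]
tool_rot: [0.066, 0.998, 0.0, 0.001]
ft_force: [0.2, 0.4, -1.0]
grip_width: 0.0002
```

```bash
python3 - <<'E'
from h import *
o=robot.get_obs();print(o['position'],o['ft_force'],o['moment'],o['grip_width'],o['tool_rot'])
S=(o['position'][:2]-[.4555,.1355])@np.array([[.991,.132],[-.132,.991]]);print(S)
E
```

```text
[0.46417579 0.18494083 0.13434428] [ 0.20662037  0.3551674  -0.97181559] [-0.00262514 -0.00493501  0.00402329] 0.00018213059265652425 [6.56855430e-02 9.97839833e-01 2.00154441e-04 1.01789518e-03]
[0.00207152 0.05014107]
```

>>> apply_moves(
  series=[
    [0.1,0,0.2,0,0,0,0],
    [0.2,0,0.4,0,0,0,0],
    [0.2,0,0.6,0,0,0,0],
    [0.2,0,0.7,0,0,0,0],
    [0.2,0,0.8,0,0,0,0],
  ],
)

```text
time: 9.32
position: [0.4611, 0.1857, 0.1255]
tool_rot: [0.065, 0.998, 0.0, 0.0]
ft_force: [0.6, -0.8, -0.1]
grip_width: 0.0001
```

>>> apply_moves(
  series=[
    [0,0,0.07,0,0,0,0],
    [0,0,0.14,0,0,0,0],
    [0,0,0.21,0,0,0,0],
    [0,0,0.28,0,0,0,0],
    [0,0,0.35,0,0,0,0],
  ],
)

```text
time: 9.73
position: [0.4611, 0.1856, 0.1219]
tool_rot: [0.065, 0.998, -0.0, -0.0]
ft_force: [0.5, -0.1, -0.7]
grip_width: 0.0004
```

Contact is expected near z = 0.119, so I continue at about 6 mm/s in short calls.

>>> apply_moves(
  series=[
    [0,0,0.05,0,0,0,0],
    [0,0,0.1,0,0,0,0],
    [0,0,0.15,0,0,0,0],
    [0,0,0.2,0,0,0,0],
  ],
)

```text
time: 10.07
position: [0.4611, 0.1856, 0.1199]
tool_rot: [0.065, 0.998, 0.0, 0.0]
ft_force: [-0.2, 0.4, 0.9]
grip_width: 0.0007
```

>>> apply_moves(
  series=[
    [0,0,0.03,0,0,0,0],
    [0,0,0.06,0,0,0,0],
  ],
)

```text
time: 10.23
position: [0.4611, 0.1856, 0.1193]
tool_rot: [0.065, 0.998, -0.0, 0.0]
ft_force: [-0.1, -0.1, -0.5]
grip_width: 0.0007
```

>>> apply_moves(
  series=[
    [0,0,0.03,0,0,0,0],
    [0,0,0.05,0,0,0,0],
  ],
)

```text
time: 10.4
position: [0.4611, 0.1856, 0.1188]
tool_rot: [0.065, 0.998, -0.0, -0.0]
ft_force: [-0.4, -0.3, 0.5]
grip_width: 0.0005
```

>>> apply_moves(
  series=[
    [0,0,0.03,0,0,0,0],
    [0,0,0.03,0,0,0,0],
  ],
)

```text
time: 10.57
position: [0.4611, 0.1856, 0.1185]
tool_rot: [0.065, 0.998, -0.0, -0.0]
ft_force: [0.7, -0.4, 0.6]
grip_width: 0.0003
```

>>> apply_moves(
  series=[
    [0,0,0.03,0,0,0,0],
    [0,0,0.03,0,0,0,0],
  ],
)

```text
time: 10.73
position: [0.4611, 0.1856, 0.1182]
tool_rot: [0.065, 0.998, 0.0, -0.0]
ft_force: [-0.1, -0.1, 0.5]
grip_width: 0.0005
```

>>> apply_moves(
  series=[
    [0,0,0.02,0,0,0,0],
    [0,0,0.02,0,0,0,0],
  ],
)

```text
time: 10.9
position: [0.4611, 0.1856, 0.118]
tool_rot: [0.065, 0.998, -0.0, -0.0]
ft_force: [-0.7, 0.0, -0.3]
grip_width: 0.0003
```

>>> apply_moves(
  series=[
    [0,0,0.02,0,0,0,0],
    [0,0,0.02,0,0,0,0],
  ],
)

```text
time: 11.07
position: [0.4611, 0.1856, 0.1178]
tool_rot: [0.065, 0.998, -0.0, -0.0]
ft_force: [0.1, -0.5, -0.4]
grip_width: 0.0007
```

>>> apply_moves(
  series=[
    [0,0,0.03,0,0,0,0],
    [0,0,0.03,0,0,0,0],
  ],
)

```text
time: 11.23
position: [0.4611, 0.1856, 0.1175]
tool_rot: [0.065, 0.998, -0.0, -0.0]
ft_force: [-0.3, -0.5, -0.6]
grip_width: 0.0006
```

>>> apply_moves(
  series=[
    [0,0,0.02,0,0,0,0],
    [0,0,0.02,0,0,0,0],
  ],
)

```text
time: 11.4
position: [0.4611, 0.1856, 0.1173]
tool_rot: [0.065, 0.998, -0.0, -0.0]
ft_force: [-1.0, 0.8, -0.6]
grip_width: -0.0
```

>>> apply_moves(
  series=[
    [0,0,0.03,0,0,0,0],
    [0,0,0.03,0,0,0,0],
  ],
)

```text
time: 11.57
position: [0.4611, 0.1856, 0.117]
tool_rot: [0.065, 0.998, -0.0, -0.0]
ft_force: [0.2, 0.5, -0.5]
grip_width: 0.0011
```

>>> apply_moves(
  series=[
    [0,0,0.02,0,0,0,0],
    [0,0,0.02,0,0,0,0],
  ],
)

```text
time: 11.73
position: [0.4611, 0.1856, 0.1168]
tool_rot: [0.065, 0.998, -0.0, -0.0]
ft_force: [0.4, 0.3, -0.2]
grip_width: 0.0005
```

>>> apply_moves(
  series=[
    [0,0,0.03,0,0,0,0],
    [0,0,0.03,0,0,0,0],
  ],
)

```text
time: 11.9
position: [0.4611, 0.1856, 0.1165]
tool_rot: [0.065, 0.998, 0.0, -0.0]
ft_force: [-0.2, -0.1, 0.5]
grip_width: 0.0006
```

>>> apply_moves(
  series=[
    [0,0,0.03,0,0,0,0],
    [0,0,0.03,0,0,0,0],
  ],
)

```text
time: 12.07
position: [0.4611, 0.1856, 0.1162]
tool_rot: [0.065, 0.998, 0.0, -0.0]
ft_force: [-1.0, 0.5, -0.1]
grip_width: 0.0003
```

>>> apply_moves(
  series=[
    [0,0,0.03,0,0,0,0],
    [0,0,0.03,0,0,0,0],
  ],
)

```text
time: 12.23
position: [0.4611, 0.1856, 0.1159]
tool_rot: [0.065, 0.998, -0.0, -0.0]
ft_force: [-0.7, -0.5, 0.3]
grip_width: 0.0003
```

>>> apply_moves(
  series=[
    [0,0,0.03,0,0,0,0],
    [0,0,0.03,0,0,0,0],
  ],
)

```text
time: 12.4
position: [0.4611, 0.1856, 0.1156]
tool_rot: [0.065, 0.998, -0.0, -0.0]
ft_force: [-0.4, -0.5, 0.2]
grip_width: 0.0005
```

>>> apply_moves(
  series=[
    [0,0,0.03,0,0,0,0],
    [0,0,0.03,0,0,0,0],
  ],
)

```text
time: 12.57
position: [0.4611, 0.1856, 0.1153]
tool_rot: [0.065, 0.998, -0.0, -0.0]
ft_force: [0.0, -0.1, 0.1]
grip_width: 0.0005
```

>>> apply_moves(
  series=[
    [0,0,0.03,0,0,0,0],
    [0,0,0.03,0,0,0,0],
  ],
)

```text
time: 12.73
position: [0.4611, 0.1856, 0.115]
tool_rot: [0.065, 0.998, -0.0, -0.0]
ft_force: [-0.6, -0.4, 0.1]
grip_width: 0.0005
```

```bash
python3 - <<'E'
from h import *
a=snap('scene','s3')[170:260,290:380,::-1]; b=snap('side','d3')[165:245,260:340,::-1]
o=robot.get_obs();print(o['position'],o['ft_force'],o['moment'])
c=np.hstack([cv2.resize(a,(400,400),interpolation=2),cv2.resize(b,(400,400),interpolation=2)])
cv2.imwrite('pics/crop3.png',c)
E
```

```text
[0.46109633 0.18559013 0.11504236] [ 0.1804634  -0.45184209  0.17618997] [-0.03044975 -0.01221694 -0.05903257]
```

View pics/crop3.png

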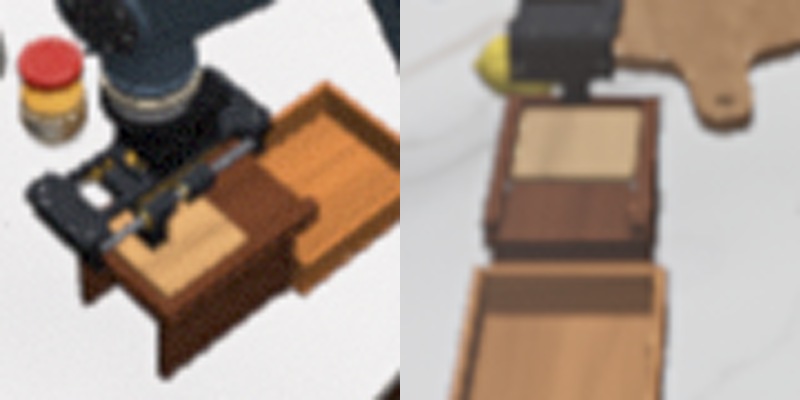

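```bash
python3 - <<'E'
from h import *
p=robot.get_obs()['position']
f={'scene':lambda q:(q-[290,170])*400/90,'side':lambda q:(q-[260,165])*5+[400,0]}
C=np.array([.4555,.1355]);y=np.array([.132,.991]);x=np.array([.991,-.132])
for n in f:
    print(n,'tip',f[n](proj(n,p-[0,0,.019])).round(),'tcp',f[n](proj(n,p)).round())
    print([f[n](proj(n,np.r_[C+a*x+b*y,.1])).round().tolist() for a,b in((-.044,-.018),(.044,-.018),(.044,.07),(-.044,.07))])
E
```

```text
scene tip [151. 254.] tcp [150. 240.]
[[248.0, 237.0], [176.0, 175.0], [96.0, 231.0], [168.0, 297.0]]
side tip [579. 120.] tcp [578.  98.]
[[512.0, 166.0], [635.0, 166.0], [641.0, 101.0], [524.0, 101.0]]
```

```bash
python3 - <<'E'
from h import *
b=cv2.imread('pics/d3.png')[172:206,275:315]; a=cv2.imread('pics/s3.png')[205:245,305:345]
cv2.imwrite('pics/z3.png',np.hstack([cv2.resize(a,(400,400),interpolation=0),cv2.resize(b,(400,340),interpolation=0,dst=None) if 0 else cv2.copyMakeBorder(cv2.resize(b,(400,340),interpolation=0),0,60,0,0,0)]))
E
```

```text
(no output)
```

View pics/z3.png

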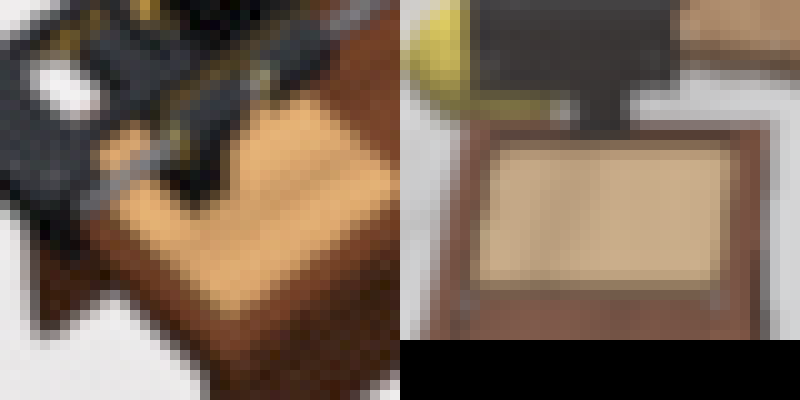

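```bash
python3 - <<'E'
from h import *
def tri(a,b):
    A=[];B=[]
    for n,uv in(('scene',a),('side',b)):
        P=robot.camera_params(n);R=Ro.from_quat(P['rotation']).as_matrix();d=R@np.linalg.solve(np.array(P['mtx']),np.r_[uv,1.]);d/=np.linalg.norm(d)
        M=np.eye(3)-np.outer(d,d);A.append(M);B.append(M@np.array(P['origin']))
    p=np.linalg.solve(sum(A),sum(B));return p.round(4),[np.linalg.norm(m@p-b).round(4) for m,b in zip(A,B)]
sc=lambda u,v:(305+u/10-.5*0,205+v/10); sd=lambda u,v:(275+(u-400)/10,172+v/10)
print('tip',tri(sc(197,207),sd(600,133)))
print('front -x',tri(sc(398,178),sd(470,287)))   # coaster front, robot side
print('back -x',tri(sc(230,318),sd(488,148)))
print('tray',tri((290+300/4.444,170+295/4.444),(260+50/5,165+400/5)))
E
```

```text
tip (array([0.4574, 0.187 , 0.1106]), [np.float64(0.0015), np.float64(0.0015)])
front -x (array([0.4116, 0.1202, 0.0938]), [np.float64(0.0048), np.float64(0.0048)])
back -x (array([0.4195, 0.2083, 0.0962]), [np.float64(0.0025), np.float64(0.0025)])
tray (array([ 0.3734,  0.0546, -0.044 ]), [np.float64(0.0228), np.float64(0.0228)])
```

The pictures put the fingertip about 10 mm above the coaster, so I keep descending at 6 mm/s and go by force.

>>> apply_moves(
  series=[
    [0,0,0.05,0,0,0,0],
    [0,0,0.1,0,0,0,0],
  ],
)

```text
time: 13.0
position: [0.4612, 0.1856, 0.114]
tool_rot: [0.065, 0.998, 0.0, 0.0]
ft_force: [0.1, -0.1, 0.0]
grip_width: 0.0004
```

>>> apply_moves(
  series=[
    [0,0,0.05,0,0,0,0],
    [0,0,0.08,0,0,0,0],
  ],
)

```text
time: 13.17
position: [0.4611, 0.1856, 0.1132]
tool_rot: [0.065, 0.998, -0.0, -0.0]
ft_force: [-0.1, 0.1, 0.5]
grip_width: 0.0006
```

>>> apply_moves(
  series=[
    [0,0,0.04,0,0,0,0],
    [0,0,0.06,0,0,0,0],
  ],
)

```text
time: 13.33
position: [0.4611, 0.1856, 0.1126]
tool_rot: [0.065, 0.998, 0.0, -0.0]
ft_force: [-1.2, 0.9, 0.2]
grip_width: 0.0005
```

>>> apply_moves(
  series=[
    [0,0,0.03,0,0,0,0],
    [0,0,0.05,0,0,0,0],
  ],
)

```text
time: 13.5
position: [0.4611, 0.1856, 0.1121]
tool_rot: [0.065, 0.998, -0.0, -0.0]
ft_force: [0.2, -0.5, 0.1]
grip_width: 0.0002
```

>>> apply_moves(
  series=[
    [0,0,0.03,0,0,0,0],
    [0,0,0.05,0,0,0,0],
  ],
)

```text
time: 13.67
position: [0.4611, 0.1856, 0.1116]
tool_rot: [0.065, 0.998, 0.0, -0.0]
ft_force: [-0.6, -0.1, 0.7]
grip_width: 0.0003
```

>>> apply_moves(
  series=[
    [0,0,0.03,0,0,0,0],
    [0,0,0.05,0,0,0,0],
  ],
)

```text
time: 13.83
position: [0.4611, 0.1856, 0.1111]
tool_rot: [0.065, 0.998, -0.0, -0.0]
ft_force: [0.1, -1.0, 0.3]
grip_width: 0.0006
```

>>> apply_moves(
  series=[
    [0,0,0.03,0,0,0,0],
    [0,0,0.05,0,0,0,0],
  ],
)

```text
time: 14.0
position: [0.4611, 0.1856, 0.1106]
tool_rot: [0.065, 0.998, -0.0, 0.0]
ft_force: [-0.4, -0.2, -0.6]
grip_width: 0.0007
```

>>> apply_moves(
  series=[
    [0,0,0.03,0,0,0,0],
    [0,0,0.05,0,0,0,0],
  ],
)

```text
time: 14.17
position: [0.4611, 0.1856, 0.1101]
tool_rot: [0.065, 0.998, -0.0, -0.0]
ft_force: [0.1, 1.2, -1.1]
grip_width: 0.0006
```

>>> apply_moves(
  series=[
    [0,0,0.03,0,0,0,0],
    [0,0,0.05,0,0,0,0],
  ],
)

```text
time: 14.33
position: [0.4611, 0.1856, 0.1096]
tool_rot: [0.065, 0.998, -0.0, 0.0]
ft_force: [0.1, -0.3, -0.4]
grip_width: 0.0006
```

>>> apply_moves(
  series=[
    [0,0,0.03,0,0,0,0],
    [0,0,0.05,0,0,0,0],
  ],
)

```text
time: 14.5
position: [0.4611, 0.1856, 0.1091]
tool_rot: [0.065, 0.998, -0.0, -0.0]
ft_force: [-0.6, -0.1, 1.0]
grip_width: 0.0005
```

```bash
python3 - <<'E'
from h import *
b=snap('side','d4');a=snap('scene','s4')
old=cv2.imread('pics/d3.png')
for u in(293,295,297): print('side',u,b[178:206,u].sum(1).tolist(),'\n old',old[178:206,u].sum(1).tolist())
print('ref288',b[178:206,286].sum(1).tolist())
E
```

```text
side 293 [164, 169, 163, 164, 170, 176, 166, 160, 170, 250, 380, 466, 478, 479, 484, 486, 489, 493, 498, 503, 507, 472, 361, 283, 280, 282, 282, 280] 
 old [168, 166, 162, 167, 179, 186, 163, 175, 298, 426, 472, 477, 475, 478, 481, 486, 490, 494, 497, 503, 506, 474, 362, 283, 279, 282, 281, 280]
side 295 [166, 162, 167, 162, 165, 164, 164, 160, 164, 252, 403, 493, 505, 502, 506, 505, 506, 507, 509, 513, 513, 480, 365, 279, 270, 272, 272, 270] 
 old [167, 163, 164, 162, 159, 160, 153, 179, 310, 447, 499, 502, 498, 502, 503, 505, 507, 509, 510, 512, 513, 478, 363, 282, 271, 272, 273, 273]
side 297 [163, 162, 160, 160, 177, 197, 172, 158, 191, 303, 427, 499, 514, 508, 509, 509, 509, 511, 510, 513, 514, 481, 367, 280, 262, 260, 265, 267] 
 old [160, 157, 170, 218, 268, 243, 176, 178, 317, 455, 508, 511, 508, 509, 508, 509, 509, 511, 511, 513, 515, 480, 365, 281, 260, 265, 266, 269]
ref288 [170, 171, 167, 171, 211, 264, 253, 224, 312, 441, 491, 500, 498, 498, 499, 499, 501, 500, 501, 503, 501, 464, 354, 283, 286, 288, 288, 291]
```

The tip looks to be about 9 mm above the coaster, as if the reported position were near the fingertips. Contact should then come near z = 0.100.

>>> apply_moves(
  series=[
    [0,0,0.05,0,0,0,0],
    [0,0,0.1,0,0,0,0],
    [0,0,0.15,0,0,0,0],
    [0,0,0.18,0,0,0,0],
  ],
)

```text
time: 14.93
position: [0.4611, 0.1856, 0.1073]
tool_rot: [0.065, 0.998, -0.0, -0.0]
ft_force: [1.2, -0.1, -0.1]
grip_width: -0.0
```

>>> apply_moves(
  series=[
    [0,0,0.05,0,0,0,0],
    [0,0,0.1,0,0,0,0],
    [0,0,0.12,0,0,0,0],
  ],
)

```text
time: 15.18
position: [0.4611, 0.1856, 0.1061]
tool_rot: [0.065, 0.998, -0.0, -0.0]
ft_force: [0.4, 0.2, -0.4]
grip_width: 0.0005
```

>>> apply_moves(
  series=[
    [0,0,0.05,0,0,0,0],
    [0,0,0.1,0,0,0,0],
    [0,0,0.12,0,0,0,0],
  ],
)

```text
time: 15.43
position: [0.4611, 0.1856, 0.1049]
tool_rot: [0.065, 0.998, -0.0, -0.0]
ft_force: [-0.3, 0.3, -0.1]
grip_width: 0.0002
```

>>> apply_moves(
  series=[
    [0,0,0.04,0,0,0,0],
    [0,0,0.08,0,0,0,0],
  ],
)

```text
time: 15.6
position: [0.4611, 0.1856, 0.1041]
tool_rot: [0.065, 0.998, 0.0, 0.0]
ft_force: [-0.8, 0.5, -0.1]
grip_width: 0.0004
```

>>> apply_moves(
  series=[
    [0,0,0.04,0,0,0,0],
    [0,0,0.06,0,0,0,0],
  ],
)

```text
time: 15.77
position: [0.4611, 0.1856, 0.1035]
tool_rot: [0.065, 0.998, -0.0, -0.0]
ft_force: [0.4, -0.4, -0.2]
grip_width: 0.0003
```

>>> apply_moves(
  series=[
    [0,0,0.03,0,0,0,0],
    [0,0,0.05,0,0,0,0],
  ],
)

```text
time: 15.93
position: [0.4611, 0.1856, 0.103]
tool_rot: [0.065, 0.998, -0.0, -0.0]
ft_force: [0.5, 0.3, 0.4]
grip_width: 0.0009
```

>>> apply_moves(
  series=[
    [0,0,0.03,0,0,0,0],
    [0,0,0.05,0,0,0,0],
  ],
)

```text
time: 16.1
position: [0.4611, 0.1856, 0.1025]
tool_rot: [0.065, 0.998, 0.0, -0.0]
ft_force: [-0.4, -0.5, 0.1]
grip_width: 0.0003
```

>>> apply_moves(
  series=[
    [0,0,0.03,0,0,0,0],
    [0,0,0.05,0,0,0,0],
  ],
)

```text
time: 16.27
position: [0.4611, 0.1856, 0.102]
tool_rot: [0.065, 0.998, -0.0, -0.0]
ft_force: [1.0, -0.1, -0.4]
grip_width: 0.0004
```

>>> apply_moves(
  series=[
    [0,0,0.03,0,0,0,0],
    [0,0,0.03,0,0,0,0],
  ],
)

```text
time: 16.43
position: [0.4611, 0.1856, 0.1017]
tool_rot: [0.065, 0.998, -0.0, -0.0]
ft_force: [0.5, 0.4, 0.0]
grip_width: 0.0007
```

>>> apply_moves(
  series=[
    [0,0,0.03,0,0,0,0],
    [0,0,0.03,0,0,0,0],
  ],
)

```text
time: 16.6
position: [0.4611, 0.1856, 0.1014]
tool_rot: [0.065, 0.998, -0.0, -0.0]
ft_force: [-0.7, 1.0, 0.1]
grip_width: 0.0006
```

>>> apply_moves(
  series=[
    [0,0,0.03,0,0,0,0],
    [0,0,0.03,0,0,0,0],
  ],
)

```text
time: 16.77
position: [0.4611, 0.1856, 0.1011]
tool_rot: [0.065, 0.998, -0.0, -0.0]
ft_force: [0.2, 0.2, 0.3]
grip_width: 0.0005
```

>>> apply_moves(
  series=[
    [0,0,0.03,0,0,0,0],
    [0,0,0.03,0,0,0,0],
  ],
)

```text
time: 16.93
position: [0.4611, 0.1856, 0.1008]
tool_rot: [0.065, 0.998, -0.0, -0.0]
ft_force: [0.2, 0.5, 0.1]
grip_width: 0.0006
```

>>> apply_moves(
  series=[
    [0,0,0.03,0,0,0,0],
    [0,0,0.03,0,0,0,0],
  ],
)

```text
time: 17.1
position: [0.4611, 0.1856, 0.1005]
tool_rot: [0.065, 0.998, -0.0, -0.0]
ft_force: [-0.3, -0.0, -0.7]
grip_width: 0.0009
```

>>> apply_moves(
  series=[
    [0,0,0.03,0,0,0,0],
    [0,0,0.03,0,0,0,0],
  ],
)

```text
time: 17.27
position: [0.4611, 0.1856, 0.1002]
tool_rot: [0.065, 0.998, -0.0, -0.0]
ft_force: [-0.1, -0.5, 0.2]
grip_width: 0.0006
```

>>> apply_moves(
  series=[
    [0,0,0.02,0,0,0,0],
    [0,0,0.02,0,0,0,0],
  ],
)

```text
time: 17.43
position: [0.4611, 0.1856, 0.1]
tool_rot: [0.065, 0.998, -0.0, -0.0]
ft_force: [0.1, -0.8, 0.5]
grip_width: 0.0005
```

```bash
python3 - <<'E'
from h import *
b=snap('side','d5');a=snap('scene','s5')
for u in(293,295,297): print(b[178:206,u].sum(1).tolist())
c=np.hstack([cv2.resize(a[200:245,300:345,::-1],(400,400),interpolation=0),cv2.resize(b[170:210,275:315,::-1],(400,400),interpolation=0)])
cv2.imwrite('pics/z5.png',c)
E
```

```text
[173, 168, 165, 170, 169, 166, 166, 162, 169, 181, 196, 269, 397, 473, 484, 487, 489, 494, 498, 503, 506, 475, 360, 283, 280, 283, 281, 280]
[170, 162, 165, 167, 164, 163, 164, 164, 165, 154, 161, 252, 403, 498, 510, 506, 508, 509, 508, 513, 514, 477, 363, 283, 270, 275, 274, 271]
[169, 168, 159, 163, 165, 160, 163, 160, 163, 191, 225, 288, 411, 501, 513, 511, 509, 509, 511, 514, 513, 480, 366, 281, 260, 259, 265, 267]
```

View pics/z5.png

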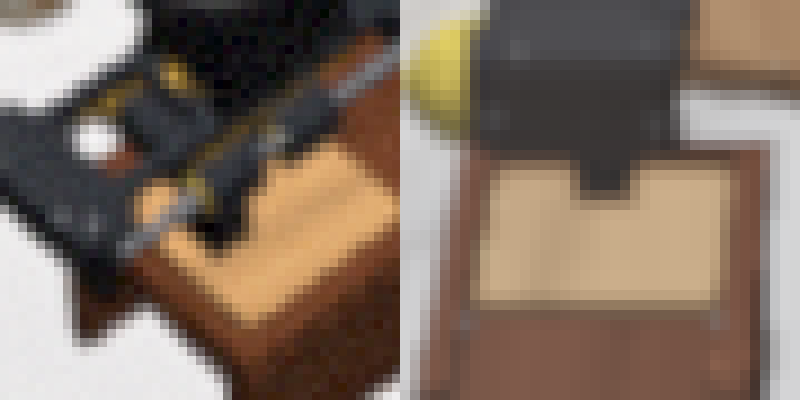

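>>> apply_moves(
  series=[
    [0,0,0.03,0,0,0,0],
    [0,0,0.06,0,0,0,0],
    [0,0,0.06,0,0,0,0],
  ],
)

```text
time: 17.78
position: [0.4611, 0.1856, 0.0994]
tool_rot: [0.065, 0.998, -0.0, -0.0]
ft_force: [-0.7, -0.0, -0.5]
grip_width: 0.0008
```

>>> apply_moves(
  series=[
    [0,0,0.03,0,0,0,0],
    [0,0,0.04,0,0,0,0],
    [0,0,0.04,0,0,0,0],
  ],
)

```text
time: 18.03
position: [0.4611, 0.1856, 0.0993]
tool_rot: [0.065, 0.998, 0.0, 0.0]
ft_force: [-0.9, -0.3, 4.2]
grip_width: 0.0006
```

Contact: Fz is 4.2 N at z = 0.0993. Building the press up in small steps.

>>> apply_moves(
  series=[
    [0,0,0.02,0,0,0,0],
    [0,0,0.03,0,0,0,0],
    [0,0,0.03,0,0,0,0],
  ],
)

```text
time: 18.28
position: [0.4611, 0.1856, 0.0993]
tool_rot: [0.065, 0.998, 0.0, 0.0]
ft_force: [-2.2, -0.7, 7.2]
grip_width: 0.0006
```

```bash
python3 - <<'E'
from h import *
o=robot.get_obs();print(o['position'],o['ft_force'],o['moment'])
E
```

```text
[0.46111697 0.18558811 0.09930124] [-2.22120891 -0.73729566  7.15196283] [-0.09254741  0.24175859 -0.0118057 ]
```

>>> apply_moves(
  series=[
    [0,0,0.02,0,0,0,0],
    [0,0,0.04,0,0,0,0],
    [0,0,0.04,0,0,0,0],
  ],
)

```text
time: 18.53
position: [0.4611, 0.1856, 0.0993]
tool_rot: [0.065, 0.998, 0.0, 0.0]
ft_force: [-2.7, -0.5, 9.9]
grip_width: 0.0004
```

>>> apply_moves(
  series=[
    [0,0,0.01,0,0,0,0],
    [0,0,0.02,0,0,0,0],
    [0,0,0.02,0,0,0,0],
  ],
)

```text
time: 18.78
position: [0.4611, 0.1856, 0.0993]
tool_rot: [0.065, 0.998, 0.0, 0.0]
ft_force: [-1.7, -1.0, 12.0]
grip_width: 0.0003
```

>>> apply_moves(
  series=[
    [0,0,0.02,0,0,0,0],
    [0,0,0.03,0,0,0,0],
    [0,0,0.03,0,0,0,0],
  ],
)

```text
time: 19.03
position: [0.4611, 0.1856, 0.0992]
tool_rot: [0.065, 0.998, 0.0, 0.0]
ft_force: [-2.8, -1.0, 14.2]
grip_width: 0.0005
```

>>> apply_moves(
  series=[
    [0,-0.1,0,0,0,0,0],
    [0,-0.2,0,0,0,0,0],
    [0,-0.3,0,0,0,0,0],
    [0,-0.4,0,0,0,0,0],
    [0,-0.5,0,0,0,0,0],
  ],
)

```text
time: 19.45
position: [0.462, 0.1817, 0.0993]
tool_rot: [0.066, 0.998, 0.001, 0.002]
ft_force: [-0.1, 3.3, 10.5]
grip_width: 0.0003
```

>>> apply_moves(
  series=[
    [0,-0.2,0.02,0,0,0,0],
    [0,-0.4,0.04,0,0,0,0],
    [0,-0.6,0.04,0,0,0,0],
    [0,-0.8,0.04,0,0,0,0],
    [0,-1,0.04,0,0,0,0],
  ],
)

```text
time: 19.87
position: [0.4606, 0.1723, 0.0993]
tool_rot: [0.066, 0.998, 0.002, 0.002]
ft_force: [-1.2, 6.0, 15.4]
grip_width: 0.0002
```

```bash
python3 - <<'E'
from h import *
b=snap('side','d6');o=robot.get_obs();print(o['position'],o['ft_force'],o['moment'])
for u in(288,303): print(b[182:212,u].sum(1).tolist())
E
```

```text
[0.46049923 0.17181278 0.09925053] [-2.33348429  3.12120072 14.19256859] [ 0.54315481  0.36822145 -0.04134079]
[169, 167, 168, 164, 163, 239, 412, 523, 509, 496, 495, 492, 490, 487, 481, 479, 477, 473, 473, 436, 337, 280, 288, 291, 290, 287, 285, 288, 288, 292]
[518, 442, 282, 172, 167, 218, 353, 474, 516, 514, 511, 513, 511, 513, 511, 512, 512, 514, 511, 482, 381, 288, 268, 271, 270, 273, 272, 273, 275, 282]
```

The coaster follows the finger (front edge 1.8 px lower in the side view) and has reached the catches. I keep sliding.

>>> apply_moves(
  series=[
    [0,-0.2,0,0,0,0,0],
    [0,-0.4,0,0,0,0,0],
    [0,-0.6,0,0,0,0,0],
    [0,-0.8,0,0,0,0,0],
    [0,-1,0,0,0,0,0],
  ],
)

```text
time: 20.33
position: [0.4606, 0.1622, 0.0993]
tool_rot: [0.066, 0.998, 0.002, 0.003]
ft_force: [0.3, 4.3, 11.8]
grip_width: 0.0002
```

```bash
python3 - <<'E'
from h import *
b=snap('side','d7');o=robot.get_obs();print(o['position'],o['ft_force'],o['moment'])
for u in(288,303): print(b[182:212,u].sum(1).tolist())
E
```

```text
[0.4606331  0.16188342 0.09927761] [ 0.02566118  3.60450717 11.83762918] [ 0.67380811  0.02848734 -0.00211937]
[172, 174, 165, 171, 163, 170, 258, 401, 493, 502, 495, 492, 489, 485, 481, 479, 474, 471, 471, 454, 390, 300, 276, 289, 287, 291, 287, 289, 290, 291]
[480, 429, 281, 175, 171, 191, 280, 423, 509, 518, 512, 512, 511, 510, 512, 512, 510, 511, 515, 510, 460, 330, 261, 268, 271, 274, 275, 274, 277, 280]
```

>>> apply_moves(
  series=[
    [0,0,0.03,0,0,0,0],
    [0,0,0.05,0,0,0,0],
  ],
)

```text
time: 20.55
position: [0.4607, 0.1619, 0.0992]
tool_rot: [0.066, 0.998, 0.001, 0.003]
ft_force: [-0.6, 3.6, 19.4]
grip_width: 0.0011
```

>>> apply_moves(
  series=[
    [0,-0.1,0,0,0,0,0],
    [0,-0.2,0,0,0,0,0],
    [0,-0.3,0,0,0,0,0],
  ],
)

```text
time: 20.8
position: [0.4604, 0.1597, 0.0993]
tool_rot: [0.066, 0.998, 0.002, 0.004]
ft_force: [-1.1, 6.9, 16.1]
grip_width: 0.0007
```

```bash
cat > e.py <<'E'
from h import *
import sys
b=snap('side',sys.argv[1]);o=robot.get_obs();print(o['position'].round(4),o['ft_force'].round(1),o['moment'].round(2))
y=o['position'][:2]-[.4555,.1355];print('finger stand',y@[.991,-.132],y@[.132,.991])
for u in(286,288,290,301,303):
    c=b[182:240,u].sum(1); k=[i for i in range(12,len(c)-1) if c[i]>=390>c[i+1]]; i=k[0]; print(u,round(182+i+(c[i]-390)/(c[i]-c[i+1]),2),end='; ')
E
python3 e.py d8
```

```text
[0.4603 0.1594 0.0993] [-0.9  5.4 16.8] [ 0.84  0.17 -0.  ]
finger stand 0.001628451479428733 0.024309431086090887
286 202.5; 288 202.29; 290 202.46; 301 202.72; 303 202.73;
```

>>> apply_moves(
  series=[
    [0,-0.1,0,0,0,0,0],
    [0,-0.2,0,0,0,0,0],
    [0,-0.3,0,0,0,0,0],
    [0,-0.4,0,0,0,0,0],
    [0,-0.5,0,0,0,0,0],
  ],
)

```text
time: 21.27
position: [0.4597, 0.1545, 0.0992]
tool_rot: [0.066, 0.998, 0.002, 0.004]
ft_force: [-0.8, 5.6, 15.7]
grip_width: 0.0005
```

```bash
python3 e.py d9
```

```text
[0.4597 0.1542 0.0992] [-0.9  4.3 17.4] [0.77 0.11 0.03]
finger stand 0.0016594375423472803 0.019125824859499777
286 203.4; 288 203.18; 290 203.37; 301 203.57; 303 203.6;
```

The coaster now follows fully (0.9 px for 5 mm), so it is passing the catches.

>>> apply_moves(
  series=[
    [0,-0.2,0,0,0,0,0],
    [0,-0.4,0,0,0,0,0],
    [0,-0.6,0,0,0,0,0],
    [0,-0.8,0,0,0,0,0],
    [0,-1,0,0,0,0,0],
  ],
)

```text
time: 21.73
position: [0.4583, 0.1446, 0.0992]
tool_rot: [0.066, 0.998, 0.002, 0.004]
ft_force: [-0.2, 6.6, 17.3]
grip_width: 0.0004
```

```bash
python3 e.py d10
```

```text
[0.4583 0.1441 0.0992] [-0.6  4.1 16.9] [0.71 0.12 0.04]
finger stand 0.0015974096050427467 0.008887298916349465
286 204.68; 288 204.48; 290 204.72; 301 205.17; 303 205.21;
```

>>> apply_moves(
  series=[
    [0,-0.2,-0.01,0,0,0,0],
    [0,-0.4,-0.01,0,0,0,0],
    [0,-0.6,-0.01,0,0,0,0],
    [0,-0.8,-0.01,0,0,0,0],
    [0,-1,-0.01,0,0,0,0],
  ],
)

```text
time: 22.2
position: [0.4569, 0.1345, 0.0992]
tool_rot: [0.066, 0.998, 0.002, 0.003]
ft_force: [-1.3, 5.6, 17.6]
grip_width: 0.0003
```

```bash
python3 e.py d11
```

```text
[0.4568 0.1341 0.0992] [-1.8  4.1 16.8] [0.69 0.17 0.04]
finger stand 0.0015057034283738984 -0.0012398161101961265
286 206.45; 288 206.27; 290 206.53; 301 206.71; 303 206.75;
```

>>> apply_moves(
  series=[
    [0,-0.2,-0.01,0,0,0,0],
    [0,-0.4,-0.01,0,0,0,0],
    [0,-0.6,-0.01,0,0,0,0],
    [0,-0.8,-0.01,0,0,0,0],
    [0,-1,-0.01,0,0,0,0],
  ],
)

```text
time: 22.67
position: [0.4554, 0.1245, 0.0992]
tool_rot: [0.066, 0.998, 0.001, 0.003]
ft_force: [-0.6, 6.3, 17.5]
grip_width: 0.0
```

```bash
cat >> e.py <<'E'
def fr(im):
    r=[]
    for u in(288,303):
        c=im[182:240,u].astype(int).sum(1); i=[i for i in range(12,len(c)-1) if c[i]>=390>c[i+1]][0]; r.append(ray('side',(u,182+i+(c[i]-390)/(c[i]-c[i+1])),.1)[:2])
    return np.mean(r,0)
f0=fr(cv2.imread('pics/d4.png')[:,:,::-1]);f=fr(b);print('\ncoaster travel',(f-f0)@[.132,.991])
E
python3 e.py d12
```

```text
[0.4553 0.124  0.0992] [-1.   3.5 16.7] [ 0.67  0.16 -0.01]
finger stand 0.0013433197694598374 -0.011387481578318466
286 208.09; 288 207.98; 290 208.28; 301 208.49; 303 208.53; 
coaster travel -0.05413675653636048
```

>>> apply_moves(
  series=[
    [0,-0.2,-0.02,0,0,0,0],
    [0,-0.4,-0.02,0,0,0,0],
    [0,-0.6,-0.02,0,0,0,0],
    [0,-0.8,-0.02,0,0,0,0],
    [0,-1,-0.02,0,0,0,0],
  ],
)

```text
time: 23.13
position: [0.4538, 0.1144, 0.0992]
tool_rot: [0.066, 0.998, 0.001, 0.003]
ft_force: [0.1, 4.7, 15.9]
grip_width: 0.0005
```

>>> apply_moves(
  series=[
    [0,-0.2,-0.01,0,0,0,0],
    [0,-0.4,-0.01,0,0,0,0],
    [0,-0.6,-0.01,0,0,0,0],
    [0,-0.8,-0.01,0,0,0,0],
    [0,-1,-0.01,0,0,0,0],
  ],
)

```text
time: 23.55
position: [0.4522, 0.1044, 0.0992]
tool_rot: [0.066, 0.998, 0.001, 0.003]
ft_force: [-1.1, 6.2, 15.5]
grip_width: 0.0006
```

```bash
python3 e.py d13
```

```text
[0.4522 0.104  0.0992] [-1.   4.1 15.5] [0.6  0.18 0.  ]
finger stand 0.0008453016148722005 -0.03165165841535615
286 211.31; 288 211.38; 290 211.52; 301 211.66; 303 211.71; 
coaster travel -0.07403014774492798
```

>>> apply_moves(
  series=[
    [0,-0.2,0,0,0,0,0],
    [0,-0.4,0,0,0,0,0],
    [0,-0.6,0,0,0,0,0],
    [0,-0.8,0,0,0,0,0],
    [0,-1,0,0,0,0,0],
  ],
)

```text
time: 24.02
position: [0.4509, 0.0945, 0.0992]
tool_rot: [0.066, 0.998, 0.001, 0.003]
ft_force: [0.0, 5.0, 16.1]
grip_width: 0.0011
```

>>> apply_moves(
  series=[
    [0,-0.2,-0.01,0,0,0,0],
    [0,-0.4,-0.01,0,0,0,0],
    [0,-0.6,-0.01,0,0,0,0],
    [0,-0.8,-0.01,0,0,0,0],
    [0,-1,-0.01,0,0,0,0],
  ],
)

```text
time: 24.43
position: [0.4497, 0.0843, 0.0992]
tool_rot: [0.066, 0.998, 0.001, 0.003]
ft_force: [-0.2, 4.7, 15.8]
grip_width: 0.0002
```

```bash
python3 e.py d14
```

```text
[0.4496 0.0839 0.0992] [-0.1  2.7 15.3] [ 0.47  0.15 -0.02]
finger stand 0.000942620479432454 -0.051941989017264587
286 214.43; 288 214.51; 290 214.67; 301 214.66; 303 214.69; 
coaster travel -0.09220214938944735
```

>>> apply_moves(
  series=[
    [0,-0.2,0,0,0,0,0],
    [0,-0.4,0,0,0,0,0],
    [0,-0.6,0,0,0,0,0],
    [0,-0.8,0,0,0,0,0],
    [0,-1,0,0,0,0,0],
  ],
)

```text
time: 24.9
position: [0.4485, 0.0742, 0.0992]
tool_rot: [0.066, 0.998, 0.001, 0.003]
ft_force: [0.5, 4.3, 14.7]
grip_width: 0.0005
```

>>> apply_moves(
  series=[
    [0,-0.2,0,0,0,0,0],
    [0,-0.4,0,0,0,0,0],
    [0,-0.6,0,0,0,0,0],
    [0,-0.8,0,0,0,0,0],
    [0,-0.9,0,0,0,0,0],
  ],
)

```text
time: 25.32
position: [0.4474, 0.0651, 0.0992]
tool_rot: [0.066, 0.998, 0.001, 0.003]
ft_force: [-0.4, 4.1, 15.4]
grip_width: 0.0008
```

```bash
python3 e.py d15; python3 - <<'E'
from h import *
import cv2
a=snap('scene','s15')[180:260,300:380,::-1]; b=cv2.imread('pics/d15.png')[175:255,260:340]
cv2.imwrite('pics/z15.png',np.hstack([cv2.resize(a,(400,400),interpolation=2),cv2.resize(b,(400,400),interpolation=2)]))
E
```

```text
[0.4474 0.065  0.0992] [ 0.1  3.3 14.5] [ 0.58  0.09 -0.04]
finger stand 0.001296326190966403 -0.07097165506704463
286 217.93; 288 218.03; 290 218.11; 301 217.93; 303 217.92; 
coaster travel -0.11189131291525962
```

>>> apply_moves(
  series=[
    [0,-0.1,0,0,0,0,0],
    [0,-0.2,0,0,0,0,0],
    [0,-0.3,0,0,0,0,0],
    [0,-0.4,0,0,0,0,0],
    [0,-0.5,0,0,0,0,0],
  ],
)

```text
time: 25.83
position: [0.4469, 0.0602, 0.0992]
tool_rot: [0.066, 0.998, 0.001, 0.003]
ft_force: [0.7, 4.7, 14.4]
grip_width: 0.0003
```

```bash
python3 e.py d16
```

```text
[0.4469 0.0601 0.0992] [ 0.4  2.5 14.1] [0.65 0.01 0.04]
finger stand 0.0013902877794114011 -0.07590774008075893
286 218.55; 288 218.7; 290 218.86; 301 218.74; 303 218.74; 
coaster travel -0.11617848264534869
```

>>> apply_moves(
  series=[
    [0,0,-0.5,0,0,0,0],
    [0,0,-3,0,0,0,0],
    [0,0,-6,0,0,0,0],
    [0,0,-10,0,0,0,0],
    [0,0,-14,0,0,0,0],
  ],
)

```text
time: 26.3
position: [0.4434, 0.0597, 0.2384]
tool_rot: [0.065, 0.998, 0.0, -0.001]
ft_force: [1.8, 0.3, -0.6]
grip_width: 0.0002
```

>>> apply_moves(
  series=[
    [0,4,0,0,0,0,0],
    [0,8,0,0,0,0,0],
    [0,12,0,0,0,0,0],
    [0,14,0,0,0,0,0],
    [0,14,0,0,0,0,0],
  ],
)

```text
time: 26.72
position: [0.4631, 0.202, 0.2376]
tool_rot: [0.063, 0.998, 0.001, 0.001]
ft_force: [0.7, 0.2, 0.1]
grip_width: 0.0004
```

```bash
python3 - <<'E'
from h import *
a=snap('scene','s17')[150:265,290:420,::-1]; b=snap('side','d17')[170:310,255:395,::-1]
c=np.zeros((410,800,3),np.uint8); c[:345,:390]=cv2.resize(a,None,fx=3,fy=3,interpolation=2); c[:406,392:798]=cv2.resize(b,None,fx=2.9,fy=2.9,interpolation=2)[:406,:406]
cv2.imwrite('pics/fin.png',c);print(robot.get_obs()['position'],robot.get_obs()['ft_force'])
E
```

```text
[0.46222508 0.19874054 0.23711969] [-0.47045126  0.60501401  0.42402017]
```

View pics/fin.png

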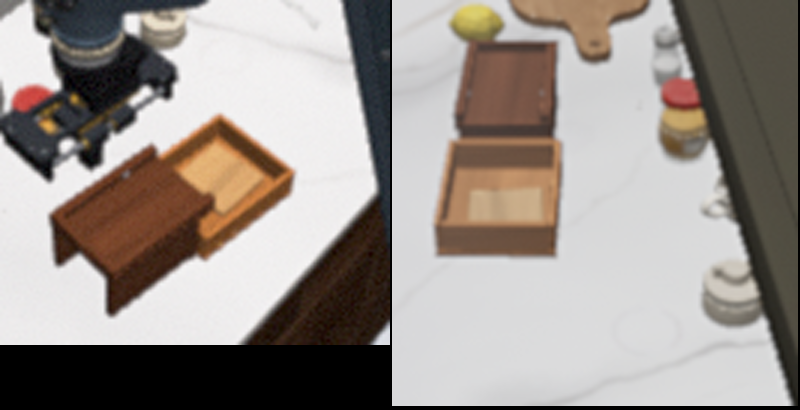

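The coaster lies flat in the tray, and the tray is still against the stand. One last numeric check that the other items haven't moved, then hand in.

```bash
python3 - <<'E'
from h import *
for p,q in(('side0','d17'),('scene0','s17')):
    d=cv2.absdiff(cv2.imread(f'pics/{p}.png'),cv2.imread(f'pics/{q}.png')).max(2)
    m=cv2.morphologyEx((d>40).astype(np.uint8),2,np.ones((3,3)))
    n,_,s,_=cv2.connectedComponentsWithStats(m);print(p,s[1:][s[1:,4]>15].tolist())
robot.hand_in()
E
```

```text
side0 [[82, 0, 28, 41, 427], [80, 0, 68, 161, 4104], [153, 0, 5, 4, 17], [167, 0, 21, 25, 215], [185, 0, 71, 72, 2319], [145, 23, 4, 7, 27], [128, 28, 56, 135, 4327], [139, 35, 8, 30, 117], [95, 37, 7, 5, 29], [83, 44, 9, 32, 218], [254, 44, 5, 5, 22], [283, 55, 7, 5, 30], [293, 63, 12, 21, 189], [195, 76, 31, 46, 790], [79, 81, 9, 26, 168], [291, 87, 6, 15, 77], [281, 89, 5, 5, 22], [73, 104, 17, 37, 213], [279, 109, 25, 47, 915], [72, 121, 5, 5, 21], [67, 133, 23, 46, 493], [91, 160, 22, 22, 272], [168, 169, 5, 4, 18], [157, 171, 11, 11, 74], [170, 172, 18, 34, 451], [91, 182, 38, 16, 449], [283, 186, 25, 14, 334], [130, 200, 33, 16, 146], [269, 217, 64, 82, 3144]]
scene0 [[289, 24, 296, 299, 25328], [295, 131, 7, 14, 65], [445, 132, 9, 9, 47], [262, 163, 163, 228, 12374], [445, 181, 4, 4, 16], [434, 184, 17, 17, 127], [429, 188, 7, 10, 40], [421, 199, 34, 26, 597], [313, 210, 32, 26, 483], [474, 213, 12, 11, 74], [425, 228, 10, 11, 69], [478, 231, 7, 7, 35], [469, 232, 5, 7, 28], [426, 245, 57, 76, 1438], [454, 245, 6, 10, 33], [481, 244, 4, 6, 24], [472, 249, 18, 11, 126], [465, 259, 10, 6, 32], [481, 284, 8, 10, 60], [362, 314, 4, 6, 20], [346, 316, 13, 14, 91]]
the job is handed in; nothing more can be done
```

The coaster is in the tray, and the job is handed in after about 27 s of the 72 s allowed.

**Tray:** I pinched it by its far wall and slid it square under the stand's overhang until it pressed on the foot at about 12 N. A wrist picture then put it within about 1 mm and 0.5° of the intended place.

**Coaster:** I touched down at 7 mm/s or less and dragged the coaster past the catches and over the edge. It dropped when I lifted the finger.

**Last checks:**
- **Final picture:** The coaster lies flat in the tray, the tray stands against the stand in line with it, and the gripper is clear.
- **Side view, before and after:** It changed only at the arm, the coaster and the tray.
- **Scene view:** The arm hides part of it, so it neither confirms nor contradicts this.

**What disagreed or went less well:**
- **Contact height:** Contact came at a reported z of 0.099 m, not the 0.119 m I expected, so I found it by force.
- **Slip at the catches:** While the press was too light (about 12 N), the finger slipped about 7 mm on the coaster.
- **Press force:** It read 14–17.6 N for most of the drag. It dipped to 10.5 N and 11.8 N early on, and once reached 19.4 N while I was raising it, under the 20 N marking limit. I only saw force readings at the end of each move, so a short peak in between could have been missed.

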